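# Test the friction hinge of a finds box

### The job

The friction hinge of the wooden finds box in the middle of the worktop has just been tightened; test it. Lift the lid by its wooden pull to about 50 degrees and let go completely for two seconds to see that it stays; then, with the fingertips, press straight down on the lid's front edging beside the pull with a steady 6 newtons or so for about two seconds, never with more than 10, and take the hand off, leaving the lid standing at about 50 degrees. Do not drag or tip the box, and leave the things round it where they lie.

Things in the scene. Friction and masses are not known exactly. Their poses are not given: they have to be found in the camera images.
- case: brown wooden finds box, mid worktop (not the second box at the table's right edge), loose, 5 kg; slides at about 28 N level pull, its front lifts at about 20 N up on the pull. Walls 150 x 240 x 95 mm high, front wall at x = -67 mm. Origin: middle of the underside; x from front (pull) to back (hinge), y to its left, z up
- case_lid: flat wooden lid, 154 x 246 x 9 mm, about 0.25 kg (varies). Shut, its frame coincides with the box's and the panel spans x -71 to +83, z 96 to 105 mm; it turns about the hinge line. On its front edge, at both sides of the pull (y 17 to 122 mm), sits a red-brown edging strip, 6 mm thick (x -77 to -71), fixed, its top 2 to 13 mm proud of the panel (unknown): its top is where to press
- lid_angle (a joint): lid opening in rad: 0 shut, grows as the front edge rises, stop at 1.92; 50 degrees is 0.87; starts at 0 to 0.25. Hinge friction is a steady 2 N m: the lid stays where left. Lifting at the pull takes about 12 N; at 50 degrees the hinge gives way under about 19 N pressed down on the front edge; below that the lid is rigid
- knob (a point): grip point on the axis of the pull, 29 mm from the panel's edge, 14 mm from the outer end, 185 mm from the hinge line, 4 mm above the hinge when shut. Pinched from its two sides (along y) the pull can turn between the fingers
- hinge_line (a point): middle of the hinge line, along y of the box, at the box's back upper edge: x = 85 mm, z = 96.5 mm in the box's frame
- can: small white round film canister with grey lid, 34 mm across, 51 mm high, in front of the box; bystander; origin at the middle of its underside
- stone: dark flat stone, 66 x 90 x 36 mm, at the right of the box; bystander; origin at its underside
- scissors: blue-handled scissors lying flat, 87 x 199 x 9 mm, in front of the box; bystander
- lens: black hand lens lying flat, 62 x 146 x 12 mm, to the left in front; bystander
- scraper: thin wooden scraper lying flat, 16 x 162 x 9 mm, along the left side of the box; bystander
- pull: the wooden pull fixed on the lid: round rod 13 mm thick (16 mm at the end), standing out 43 mm from the middle of the panel's front edge (37 mm from the strip) in the lid's plane; origin on its axis at the panel's edge, x towards the hinge

How it is judged:
On the way, in this order (a step that is already met when the one before it is completed fails the run):
1. the lid stands by itself between 43 and 57 degrees, at rest, with nothing of the robot touching it, for 1.2 s (value of joint lid_angle between 0.75 and 1 rad and angular speed of case_lid below 0.05 rad/s and contact force between each of the fingers, the arm and case below 0.05 N), for 1.2 s.
2. the fingers press on the lid or its edging, not the pull, with 4 to 8 N without a break for 1 s, while it stays between 42 and 58 degrees and does not move (contact force between the fingers and case_lid between 4 and 8 N and contact force between the fingers and pull below 0.5 N and value of joint lid_angle between 0.73 and 1.02 rad and angular speed of case_lid below 0.05 rad/s), for 1 s.
At the end, for the whole second after the job is handed in: the lid stands by itself between 42 and 58 degrees open, at rest, untouched; the box stands flat on the table (value of joint lid_angle between 0.73 and 1.02 rad and angular speed of case_lid below 0.05 rad/s and angle between case's own z axis and vertical below 0.03 rad and linear speed of case below 0.01 m/s).
It fails at once if the box is dragged more than 15 mm (distance of case from where it was at the start of the episode above 0.015 m).
It fails at once if the box is tipped by more than 3 degrees (angle between case's own z axis and vertical above 0.052 rad).
It fails at once if the canister, stone, scissors, lens or scraper is moved more than 20 mm (distance of any of can, stone, scissors, lens, scraper from where it was at the start of the episode above 0.02 m).
It fails at once if the fingers press on the lid (other than the pull) with more than 15 N (contact force between the fingers and case_lid above 15 N and contact force between the fingers and pull below 0.5 N).
It also fails if it takes over 54 s, if anything falls off the work surface, if the arm or the gripper's body presses on something with over 40 N, if the wrist force passes 120 N, or if a joint passes its speed limit or range.

### The arm

A 6-joint arm with a two-finger parallel gripper is mounted at the origin on the work surface; the furniture and walls round the work are solid. World frame = base frame: x ahead of the robot, y to its left, z up, the work surface at z = 0. Lengths are in m, angles in rad, forces in N, time in s.
With the tool pointing down it reaches from about 0.425 to 0.925 m from the base axis. Payload 12.5 kg.
Tool frame: the origin (TCP) lies between the finger pads; the fingertips stand 11 mm ahead of it and the grasp point (between the pads) lies 8 mm behind it; z points along the fingers, y is the line along which they close (so a half turn about z gives the same grasp; the last joint's range is limited). The gripper opens to 85 mm and grips with 20 to 120 N. Pads are 22 mm wide; open, the fingers measure 114 mm over their backs; the gripper's body (76 mm by 85 mm) begins 54 mm behind the grasp point. The pads swing forward as they close: fully open they stand 13 mm farther back than shut.
Start: joints at [-1.316, 0.491, 1.559, -0, 1.092, -0.106], TCP at [0.221, -0.585, 0.242] pointing down, gripper open.
Joint ranges: [-3.1, 3.1], [-0.84, 2.19], [0.05, 2.79], [-1.13, 4.28], [0.06, 2.93], [-2.69, 2.69]. Speed limits (rad/s): [2.22, 2.22, 2.79, 3.14, 3.14, 3.14].

### API

Orientations are given as a unit quaternion [w, x, y, z].
In Python, from workcell import arm gives the robot as it stands. The module is installed in compiled form; this text tells all that it offers.
- The arm moves only by the tool carry_out, never from a script. Its argument "commands" is a list of rows, each an object with "turn": the turn, a rotation vector about the tool's x, y, z in units of 45 degrees (1.0 is 45 degrees), a list of three; "offset": the shift along the tool's x, y, z in units of 500 mm (1.0 is 500 mm), a list of three; "jaw": the opening, from -1 (shut) to 1 (fully open). A call has 1 to 12 rows; each row shifts and turns the commanded pose from where the row before left it, along the tool's axes as they then stand; what a row does not reach is not made up. A row lasts 1/12 s, in which the tool goes at most 41.7 mm and 7.16 degrees, less where a joint would pass 70% of its speed; a pose out of reach is approached as far as the arm can. A call with a number of a shift or a turn outside -1 to 1 is refused whole. A call with a gripper value outside its range is refused whole. The fingers move at their own pace and stop on an object; the grip force is fixed at half the most. Time passes only in rows, so rows that do not move let the fingers close. It gives the time, the measured TCP pose, the force, the opening and the grip force at its end, in the units of the state.
- arm.get_state(): the state, without advancing time (a new reading comes with each control period).
- arm.grab_frame(name): name is "side" or "top"; returns a dict with "color" (420x560x3 uint8, red, green, blue), "z_map" (420x560 float32, m along the optical axis (not along the pixel's ray), 0 where there is no reading), "intrinsics" (3x3 intrinsics, pixels), "R" (3x3) and "t" (3): a world point X has camera coordinates R X + t. Camera axes: x right, y down, z forward; pixel columns grow to the right and rows downward; lengths in m; the calibration is good to about 2 mm. A picture is of the moment at which its call begins.
- arm.job_done(): hands the job in; it is judged then, once.
The state is a dict: "time": time; "joints": joint angles; "qvel": joint speeds; "effort": joint torques, N m; "position": TCP position; "orientation": TCP orientation; "wrist_force": force on the tool from outside, world axes, zero at the start; "ft_torque": the same for the moment, N m; "gripper_width": finger opening in m; "grasp_force": force on a finger pad.
Only numpy, scipy, OpenCV 4.12 (cv2) and the standard library are available. Lean on these libraries where they do the work, as an engineer would, in place of code of your own. Each camera call takes 0.05 s, during which the arm holds its last target. There are 200 camera calls.

## Working session

There is one attempt and no reset: what is moved stays moved. The work goes in short steps, Python scripts to look and compute and a tool call to move; the robot and the scene stay as the last step left them, time stands still between calls to the robot, and variables do not carry over. Pictures are saved under pics/ and viewed, at most 10 in all, crops included, and the job is handed in when it is done.

Besides the shell and the picture viewer there is one more tool, called as name(argument=value, ...), one argument or row to a line, values as JSON. carry_out: Moves the arm, as the interface text tells. Its arguments: {"type":"object","properties":{"commands":{"type":"array","items":{"type":"object","properties":{"turn":{"type":"array","items":{"type":"number","minimum":-1,"maximum":1}},"offset":{"type":"array","items":{"type":"number","minimum":-1,"maximum":1}},"jaw":{"type":"number"}}}}},"required":["commands"]}

```bash
mkdir -p pics; cat > h.py <<'E'
import numpy as np, cv2
from workcell import arm
def pts(f):
    z=f["z_map"];K=f["intrinsics"];v,u=np.indices(z.shape)
    c=np.stack([(u-K[0,2])/K[0,0]*z,(v-K[1,2])/K[1,1]*z,z],-1)
    return (c-f["t"])@f["R"]
def save(f,n): cv2.imwrite("pics/"+n,f["color"][:,:,::-1])
E
python3 - <<'E'
from h import *
for n in("top","side"):
    f=arm.grab_frame(n);save(f,n+"0.png");np.savez(n+"0.npz",**f)
    print(n,f["intrinsics"].round(1).tolist(),(-f["R"].T@f["t"]).round(3),f["R"].round(3).tolist())
s=arm.get_state();print(s)
E
```

```text
top [[427.1, 0.0, 274.5], [0.0, 427.1, 204.5], [0.0, 0.0, 1.0]] [0.338 0.14  1.061] [[0.01, -0.999, 0.033], [-0.986, -0.015, -0.166], [0.167, -0.031, -0.986]]
side [[452.7, 0.0, 280.2], [0.0, 452.7, 208.3], [0.0, 0.0, 1.0]] [ 0.807 -0.225  0.869] [[0.777, 0.629, -0.016], [0.526, -0.664, -0.532], [-0.345, 0.405, -0.847]]
{'time': 0.1, 'joints': array([-1.31556144e+00,  4.91481344e-01,  1.55936758e+00, -1.93053670e-05,
        1.09168798e+00, -1.05608987e-01]), 'qvel': array([ 0.00091123, -0.00053781, -0.00351363,  0.000135  ,  0.00026513,
       -0.00218805]), 'effort': array([ 2.51069214e-03, -6.19449091e+01, -2.62025803e+01, -4.87108900e-05,
        2.95887425e-03, -2.14462312e-05]), 'position': array([ 0.22063233, -0.58457379,  0.24180452]), 'orientation': array([-4.70166126e-04,  9.83767157e-01,  1.79449038e-01, -4.38280572e-05]), 'wrist_force': array([-0.0271318 ,  0.16066206, -0.50503117]), 'ft_torque': array([ 0.00355002, -0.00880109, -0.00419375]), 'grasp_force': 0.0, 'gripper_width': 0.08564086810075273}
```

View pics/top0.png

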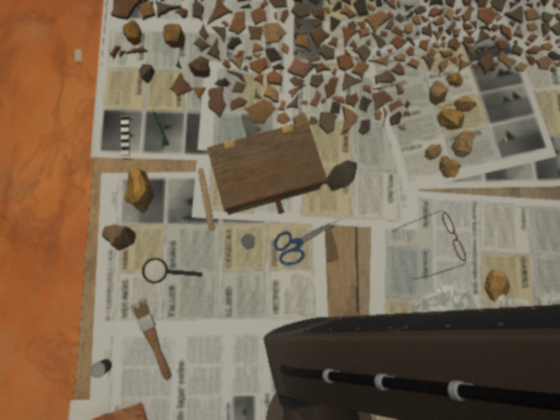

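View pics/side0.png

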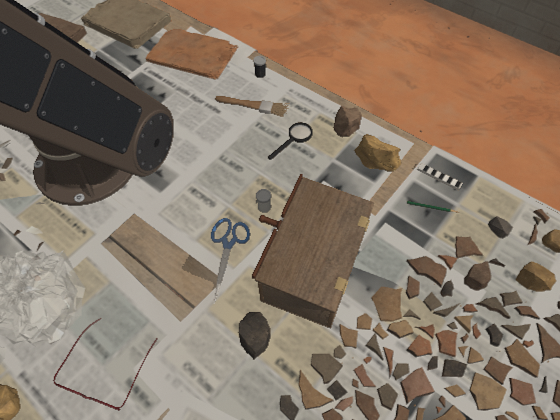

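The top view shows the box at about (208–328, 122–213) with its pull at (280, 207), the canister at (248, 241), the scissors at (290, 245) and the stone at (342, 175). The side view shows the pull at (268, 220), the front edge running (300, 178)–(257, 278), and the canister at (263, 199).

```bash
python3 - <<'E'
from h import *
P={};C={}
for n,roi in(("top",(100,225,195,345)),("side",(165,340,245,385))):
    f=dict(np.load(n+"0.npz"));p=pts(f);P[n]=p
    a,b,c,d=roi;q=p[a:b,c:d].reshape(-1,3);v=f["z_map"][a:b,c:d].ravel()>0
    q=q[v&(q[:,2]>.085)&(q[:,2]<.2)]
    # lid plane fit, robust
    m=np.ones(len(q),bool)
    for _ in range(8):
        A=np.c_[q[m,:2],np.ones(m.sum())];s=np.linalg.lstsq(A,q[m,2],rcond=None)[0]
        r=q[:,2]-np.c_[q[:,:2],np.ones(len(q))]@s;m=abs(r)<.004
    nn=np.array([-s[0],-s[1],1]);nn/=np.linalg.norm(nn)
    rect=cv2.minAreaRect(q[m,:2].astype(np.float32))
    print(n,len(q),m.sum(),"normal",nn.round(3),"rect",rect,cv2.boxPoints(rect).round(3).tolist(),"z",q[m,2].min(),q[m,2].max())
    print(" proud pts",(r>.003).sum(),[ (x.round(3).tolist()) for x in q[r>.004][::15]][:12], np.percentile(r[r>.002],[50,80,95]) )
for n,u,v in(("top",280,207),("top",281,211),("top",278,200),("side",268,220),("side",263,217),("side",275,223),("top",248,241),("side",264,194),("top",342,160),("side",256,335),("top",204,170),("top",212,228)):
    print(n,u,v,P[n][v,u].round(3))
E
```

```text
top 7177 6751 normal [0.061 0.019 0.998] rect ((0.5736629962921143, 0.12328661978244781), (0.19698865711688995, 0.24614204466342926), 16.57764434814453) [[0.4440000057220459, 0.21299999952316284], [0.5139999985694885, -0.023000000044703484], [0.703000009059906, 0.032999999821186066], [0.6330000162124634, 0.26899999380111694]] z 0.10169107179006871 0.1205563076777638
 proud pts 557 [[0.668, 0.064, 0.111], [0.628, 0.059, 0.114], [0.581, 0.0, 0.118], [0.553, -0.007, 0.129], [0.548, 0.002, 0.128], [0.547, 0.001, 0.121], [0.542, 0.037, 0.124], [0.539, 0.04, 0.125], [0.536, 0.044, 0.127], [0.534, 0.044, 0.126], [0.529, 0.08, 0.126], [0.527, 0.078, 0.124]] [0.00298437 0.008134   0.01166576]
side 10197 9541 normal [0.06  0.018 0.998] rect ((0.5745986104011536, 0.12369531393051147), (0.19643037021160126, 0.24740153551101685), 16.697799682617188) [[0.4449999928474426, 0.21400000154972076], [0.515999972820282, -0.023000000044703484], [0.7039999961853027, 0.032999999821186066], [0.6330000162124634, 0.27000001072883606]] z 0.10043106763023821 0.12036488439368136
 proud pts 476 [[0.484, 0.219, 0.126], [0.487, 0.212, 0.123], [0.493, 0.201, 0.126], [0.496, 0.19, 0.126], [0.499, 0.183, 0.123], [0.502, 0.176, 0.12], [0.502, 0.157, 0.125], [0.508, 0.156, 0.121], [0.51, 0.144, 0.123], [0.509, 0.132, 0.123], [0.515, 0.131, 0.119], [0.519, 0.104, 0.12]] [0.00285459 0.00976091 0.01188071]
top 280 207 [0.491 0.098 0.12 ]
top 281 211 [0.482 0.095 0.118]
top 278 200 [0.507 0.102 0.119]
side 268 220 [0.499 0.098 0.118]
side 263 217 [0.487 0.098 0.118]
side 275 223 [0.513 0.103 0.115]
top 248 241 [0.42  0.169 0.054]
side 264 194 [0.422 0.173 0.049]
top 342 160 [ 0.636 -0.067  0.001]
side 256 335 [ 0.605 -0.069  0.03 ]
top 204 170 [ 0.603  0.286 -0.   ]
top 212 228 [0.455 0.26  0.005]
```

Findings:

| Item | Value |
|---|---|
| Box yaw | about 16.6° |
| Lid angle | about 0.064 rad |
| Hinge | about (0.670, 0.152, 0.0965) |
| Knob | about (0.493, 0.099, 0.112) |
| Edging proud of panel | about 11 mm |

I'll move now.

carry_out(
  commands=[
    {"turn": [0, 0, 0.09], "offset": [0, 0, 0], "jaw": 1},
    {"offset": [0.08, 0, 0], "turn": [0, 0, 0], "jaw": 1},
    {"offset": [0.08, 0, 0], "turn": [0, 0, 0], "jaw": 1},
    {"offset": [0.08, 0, 0], "turn": [0, 0, 0], "jaw": 1},
    {"offset": [0.08, 0, 0], "turn": [0, 0, 0], "jaw": 1},
    {"offset": [0.08, 0, 0], "turn": [0, 0, 0], "jaw": 1},
    {"offset": [0.03, -0.07, 0], "turn": [0, 0, 0], "jaw": 1},
    {"offset": [0.03, -0.07, 0], "turn": [0, 0, 0], "jaw": 1},
    {"offset": [0.03, -0.07, 0], "turn": [0, 0, 0], "jaw": 1},
    {"offset": [0.03, -0.07, 0], "turn": [0, 0, 0], "jaw": 1},
    {"offset": [0.03, -0.07, 0], "turn": [0, 0, 0], "jaw": 1},
    {"offset": [0.03, -0.07, 0], "turn": [0, 0, 0], "jaw": 1},
  ],
)

```text
time: 1.1
position: [0.4382, -0.2987, 0.2421]
orientation: [-0.0, 0.99, 0.144, -0.0]
wrist_force: [1.4, 0.2, -0.1]
gripper_width: 0.0855
grasp_force: 0.0
```

carry_out(
  commands=[
    {"offset": [0.032, -0.073, 0], "jaw": 1},
    {"offset": [0.032, -0.073, 0], "jaw": 1},
    {"offset": [0.032, -0.073, 0], "jaw": 1},
    {"offset": [0.032, -0.073, 0], "jaw": 1},
    {"offset": [0.032, -0.073, 0], "jaw": 1},
    {"offset": [0.032, -0.073, 0], "jaw": 1},
    {"offset": [0.032, -0.073, 0], "jaw": 1},
    {"offset": [0.032, -0.073, 0], "jaw": 1},
    {"offset": [0.032, -0.073, 0], "jaw": 1},
    {"offset": [0.032, -0.073, 0], "jaw": 1},
    {"offset": [0, 0, 0], "jaw": 1},
  ],
)

```text
validation failed for argument at $.co...
```

carry_out(
  commands=[
    {"offset": [0.032, -0.073, 0], "turn": [0, 0, 0], "jaw": 1},
    {"offset": [0.032, -0.073, 0], "turn": [0, 0, 0], "jaw": 1},
    {"offset": [0.032, -0.073, 0], "turn": [0, 0, 0], "jaw": 1},
    {"offset": [0.032, -0.073, 0], "turn": [0, 0, 0], "jaw": 1},
    {"offset": [0.032, -0.073, 0], "turn": [0, 0, 0], "jaw": 1},
    {"offset": [0.032, -0.073, 0], "turn": [0, 0, 0], "jaw": 1},
    {"offset": [0.032, -0.073, 0], "turn": [0, 0, 0], "jaw": 1},
    {"offset": [0.032, -0.073, 0], "turn": [0, 0, 0], "jaw": 1},
    {"offset": [0.032, -0.073, 0], "turn": [0, 0, 0], "jaw": 1},
    {"offset": [0.032, -0.073, 0], "turn": [0, 0, 0], "jaw": 1},
    {"offset": [0, 0, 0], "turn": [0, 0, 0], "jaw": 1},
  ],
)

```text
time: 2.02
position: [0.4874, 0.1002, 0.2422]
orientation: [-0.0, 0.989, 0.147, 0.0]
wrist_force: [-0.3, 0.8, -0.2]
gripper_width: 0.0854
grasp_force: 0.0
```

carry_out(
  commands=[
    {"offset": [0.003, 0.006, 0.067], "turn": [0, 0, 0], "jaw": 1},
    {"offset": [0, 0, 0.067], "turn": [0, 0, 0], "jaw": 1},
    {"offset": [0, 0, 0.067], "turn": [0, 0, 0], "jaw": 1},
    {"offset": [0, 0, 0.067], "turn": [0, 0, 0], "jaw": 1},
    {"offset": [0, 0, 0], "turn": [0, 0, 0], "jaw": 1},
  ],
)

```text
time: 2.43
position: [0.4872, 0.0921, 0.1035]
orientation: [-0.0, 0.99, 0.144, -0.004]
wrist_force: [-0.1, -0.3, -0.4]
gripper_width: 0.0854
grasp_force: 0.0
```

```bash
python3 - <<'E'
from h import *
f=arm.grab_frame("side");cv2.imwrite("pics/s1.png",cv2.resize(f["color"][130:300,180:390,::-1],None,fx=3,fy=3))
E
```

```text
(no output)
```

View pics/s1.png

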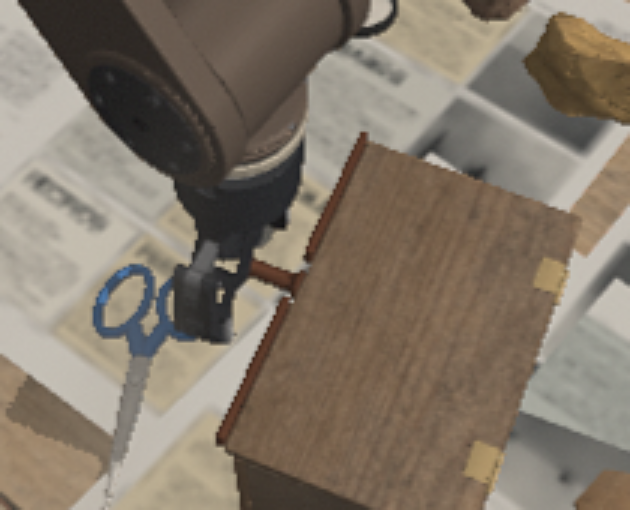

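The pull is between the open fingers (crop, around (270, 270)) and nothing is touching. I'll centre by 5 mm, raise 4 mm and close.

carry_out(
  commands=[
    {"offset": [0, -0.008, -0.008], "turn": [0, 0, 0], "jaw": 1},
    {"offset": [0, 0, 0], "turn": [0, 0, 0], "jaw": 1},
    {"offset": [0, 0, 0], "turn": [0, 0, 0], "jaw": 1},
  ],
)

```text
time: 2.73
position: [0.4894, 0.0965, 0.1144]
orientation: [0.0, 0.989, 0.145, 0.002]
wrist_force: [0.2, -0.4, -0.2]
gripper_width: 0.0855
grasp_force: 0.0
```

carry_out(
  commands=[
    {"offset": [0, 0, 0], "turn": [0, 0, 0], "jaw": -0.5},
    {"offset": [0, 0, 0], "turn": [0, 0, 0], "jaw": -0.55},
    {"offset": [0, 0, 0], "turn": [0, 0, 0], "jaw": -0.6},
    {"offset": [0, 0, 0], "turn": [0, 0, 0], "jaw": -0.6},
  ],
)

```text
time: 3.07
position: [0.4886, 0.0963, 0.1126]
orientation: [0.0, 0.989, 0.145, 0.0]
wrist_force: [-0.9, -0.3, 0.1]
gripper_width: 0.0389
grasp_force: 0.0
```

carry_out(
  commands=[
    {"offset": [0, -0.002, 0.008], "turn": [0, 0, 0], "jaw": -0.6},
    {"offset": [0, 0, 0], "turn": [0, 0, 0], "jaw": -0.8},
    {"offset": [0, 0, 0], "turn": [0, 0, 0], "jaw": -1},
    {"offset": [0, 0, 0], "turn": [0, 0, 0], "jaw": -1},
    {"offset": [0, 0, 0], "turn": [0, 0, 0], "jaw": -1},
    {"offset": [0, 0, 0], "turn": [0, 0, 0], "jaw": -1},
  ],
)

```text
time: 3.57
position: [0.4879, 0.0976, 0.1079]
orientation: [-0.0, 0.99, 0.144, -0.0]
wrist_force: [-0.4, 5.0, -3.0]
gripper_width: 0.0107
grasp_force: 58.4
```

carry_out(
  commands=[
    {"offset": [0.002, 0, -0.0126], "turn": [0, 0, 0], "jaw": -1},
    {"offset": [0.002, 0, -0.0126], "turn": [0, 0, 0], "jaw": -1},
    {"offset": [0.002, 0, -0.0126], "turn": [0, 0, 0], "jaw": -1},
    {"offset": [0.002, 0, -0.0126], "turn": [0, 0, 0], "jaw": -1},
  ],
)

```text
time: 3.9
position: [0.4918, 0.0987, 0.1331]
orientation: [-0.0, 0.99, 0.144, -0.001]
wrist_force: [4.3, 7.7, -15.4]
gripper_width: 0.0108
grasp_force: 58.4
```

carry_out(
  commands=[
    {"offset": [0.0036, -0.001, -0.0122], "turn": [0, 0, 0], "jaw": -1},
    {"offset": [0.0036, -0.001, -0.0122], "turn": [0, 0, 0], "jaw": -1},
    {"offset": [0.0036, 0, -0.0122], "turn": [0, 0, 0], "jaw": -1},
    {"offset": [0.0036, 0, -0.0122], "turn": [0, 0, 0], "jaw": -1},
  ],
)

```text
time: 4.23
position: [0.4995, 0.1012, 0.158]
orientation: [0.0, 0.99, 0.144, 0.001]
wrist_force: [6.0, 0.1, -17.3]
gripper_width: 0.0107
grasp_force: 58.3
```

carry_out(
  commands=[
    {"offset": [0.0067, 0, -0.0112], "turn": [0, 0, 0], "jaw": -1},
    {"offset": [0.0062, 0, -0.0114], "turn": [0, 0, 0], "jaw": -1},
    {"offset": [0.0052, 0, -0.0116], "turn": [0, 0, 0], "jaw": -1},
    {"offset": [0.0052, 0, -0.0116], "turn": [0, 0, 0], "jaw": -1},
  ],
)

```text
time: 4.57
position: [0.5107, 0.1046, 0.181]
orientation: [0.0, 0.99, 0.145, 0.001]
wrist_force: [14.2, 1.8, -21.3]
gripper_width: 0.0107
grasp_force: 58.7
```

carry_out(
  commands=[
    {"offset": [0.0035, 0, 0.002], "turn": [0, 0, 0], "jaw": -1},
    {"offset": [0, 0, 0], "turn": [0, 0, 0], "jaw": -1},
  ],
)

```text
time: 4.73
position: [0.5116, 0.1049, 0.1814]
orientation: [0.001, 0.989, 0.145, 0.0]
wrist_force: [-5.6, -4.9, 7.5]
gripper_width: 0.0105
grasp_force: 61.9
```

```bash
python3 - <<'E'
from h import *
f=arm.grab_frame("side");cv2.imwrite("pics/s2.png",cv2.resize(f["color"][130:340,180:400,::-1],None,fx=2.8,fy=2.8));np.savez("s2.npz",**f)
s=arm.get_state();print(s["position"],s["wrist_force"])
E
```

```text
[0.51162566 0.10489646 0.18137295] [-4.50604948 -5.54821981  7.04356533]
```

View pics/s2.png

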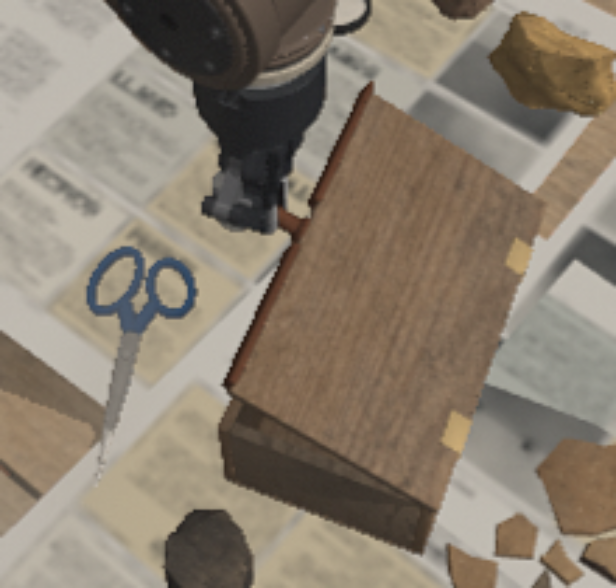

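carry_out(
  commands=[
    {"offset": [0.0073, 0, -0.0105], "turn": [0, 0, 0], "jaw": -1},
    {"offset": [0.0075, 0, -0.0103], "turn": [0, 0, 0], "jaw": -1},
    {"offset": [0.0077, 0, -0.0101], "turn": [0, 0, 0], "jaw": -1},
  ],
)

```text
time: 5.03
position: [0.5223, 0.1082, 0.1953]
orientation: [0.0, 0.99, 0.144, -0.0]
wrist_force: [0.8, -1.5, -14.2]
gripper_width: 0.0104
grasp_force: 59.1
```

carry_out(
  commands=[
    {"offset": [0.0095, 0, -0.0088], "turn": [0, 0, 0], "jaw": -1},
    {"offset": [0.009, 0, -0.0091], "turn": [0, 0, 0], "jaw": -1},
    {"offset": [0.0091, 0, -0.009], "turn": [0, 0, 0], "jaw": -1},
  ],
)

```text
time: 5.28
position: [0.5336, 0.1118, 0.2086]
orientation: [0.0, 0.99, 0.144, -0.003]
wrist_force: [-13.1, -10.1, -5.9]
gripper_width: 0.0102
grasp_force: 59.8
```

carry_out(
  commands=[
    {"offset": [0.0085, 0, -0.0096], "turn": [0, 0, 0], "jaw": -1},
    {"offset": [0.009, 0, -0.0091], "turn": [0, 0, 0], "jaw": -1},
    {"offset": [0.0094, 0, -0.0087], "turn": [0, 0, 0], "jaw": -1},
  ],
)

```text
time: 5.53
position: [0.5475, 0.116, 0.2222]
orientation: [0.0, 0.99, 0.144, -0.002]
wrist_force: [-7.5, -6.8, -10.5]
gripper_width: 0.0103
grasp_force: 59.8
```

```bash
cat > lid.py <<'E'
from h import *
# lid plane and angle from the side view
def lid(f):
    p=pts(f);v,u=np.indices(f["z_map"].shape)
    B=np.array([[.958,.286],[-.286,.958]]);x=(p[...,:2]-[.670,.152])@B.T
    m=(f["z_map"]>0)&(abs(x[...,1])<.12)&(x[...,0]<-.005)&(x[...,0]>-.145)&(p[...,2]>.105)&(p[...,2]<.25)&(abs(x[...,1])>.045)
    X=x[m][:,0];Z=p[m][:,2]-.0965;k=np.ones(len(X),bool)
    for _ in range(12):
        c=np.polyfit(X[k],Z[k],1);r=Z-np.polyval(c,X);k=abs(r)<max(.004,.5*np.std(r[k]))
    return -np.arctan(c[0]),c[1],k.sum(),len(X),x,p
E
python3 - <<'E'
from lid import *
for n in("side","top"):
    f=arm.grab_frame(n);print(n,lid(f)[:4])
s=arm.get_state();print(s["position"],s["wrist_force"])
E
```

```text
side (np.float64(0.7163601162283854), np.float64(0.010291420517931736), np.int64(4770), 5160)
top (np.float64(0.7234101054796535), np.float64(0.010437395733626552), np.int64(851), 965)
[0.54827729 0.11620078 0.22299014] [-4.11102115 -4.12042295 -3.46363224]
```

carry_out(
  commands=[
    {"offset": [0.009, 0, -0.0091], "turn": [0, 0, 0], "jaw": -1},
    {"offset": [0.0092, 0, -0.0089], "turn": [0, 0, 0], "jaw": -1},
    {"offset": [0.0095, 0, -0.0085], "turn": [0, 0, 0], "jaw": -1},
    {"offset": [0.0097, 0, -0.0083], "turn": [0, 0, 0], "jaw": -1},
    {"offset": [0.005, 0, -0.004], "turn": [0, 0, 0], "jaw": -1},
    {"offset": [0, 0, 0], "turn": [0, 0, 0], "jaw": -1},
  ],
)

```text
time: 6.13
position: [0.5699, 0.1227, 0.2418]
orientation: [0.0, 0.989, 0.145, 0.001]
wrist_force: [6.8, -0.5, -20.2]
gripper_width: 0.0095
grasp_force: 59.0
```

```bash
python3 - <<'E'
from lid import *
for n in("side","top"):
    f=arm.grab_frame(n);print(n,lid(f)[:4])
s=arm.get_state();print(s["position"],s["wrist_force"])
E
```

```text
side (np.float64(0.871659279000289), np.float64(0.01198706424225575), np.int64(4032), 4457)
top (np.float64(0.8692579991940276), np.float64(0.012009842178279799), np.int64(547), 676)
[0.56990716 0.12267054 0.24180674] [  7.44819181  -0.98549928 -22.11395528]
```

The lid is at 0.87 rad. I'll relieve the radial pull, then release.

carry_out(
  commands=[
    {"offset": [0.0015, 0, 0.0019], "turn": [0, 0, 0], "jaw": -1},
    {"offset": [0, 0, 0], "turn": [0, 0, 0], "jaw": -1},
    {"offset": [0, 0, 0], "turn": [0, 0, 0], "jaw": 0},
    {"offset": [0, 0, 0], "turn": [0, 0, 0], "jaw": 0},
    {"offset": [0, 0, 0], "turn": [0, 0, 0], "jaw": 0},
    {"offset": [0, 0, 0], "turn": [0, 0, 0], "jaw": 0},
  ],
)

```text
time: 6.73
position: [0.5697, 0.1228, 0.2418]
orientation: [-0.0, 0.989, 0.145, 0.001]
wrist_force: [0.7, 0.0, -0.7]
gripper_width: 0.0429
grasp_force: 0.0
```

carry_out(
  commands=[
    {"offset": [0, 0, -0.03], "turn": [0, 0, 0], "jaw": 0},
    {"offset": [0, 0, -0.06], "turn": [0, 0, 0], "jaw": 0},
    {"offset": [0, 0, -0.06], "turn": [0, 0, 0], "jaw": 0},
    {"offset": [0, 0, 0], "turn": [0, 0, 0], "jaw": -1},
    {"offset": [0, 0, 0], "turn": [0, 0, 0], "jaw": -1},
    {"offset": [0, 0, 0], "turn": [0, 0, 0], "jaw": -1},
    {"offset": [0, 0, 0], "turn": [0, 0, 0], "jaw": -1},
    {"offset": [0, 0, 0], "turn": [0, 0, 0], "jaw": -1},
    {"offset": [0, 0, 0], "turn": [0, 0, 0], "jaw": -1},
    {"offset": [0, 0, 0], "turn": [0, 0, 0], "jaw": -1},
    {"offset": [0, 0, 0], "turn": [0, 0, 0], "jaw": -1},
    {"offset": [0, 0, 0], "turn": [0, 0, 0], "jaw": -1},
  ],
)

```text
time: 7.73
position: [0.5695, 0.1226, 0.3156]
orientation: [0.0, 0.989, 0.145, -0.0]
wrist_force: [0.1, -0.0, 0.3]
gripper_width: 0.0003
grasp_force: 0.0
```

carry_out(
  commands=[
    {"offset": [0, 0, 0], "turn": [0, 0, 0], "jaw": -1},
    {"offset": [0, 0, 0], "turn": [0, 0, 0], "jaw": -1},
    {"offset": [0, 0, 0], "turn": [0, 0, 0], "jaw": -1},
    {"offset": [0, 0, 0], "turn": [0, 0, 0], "jaw": -1},
    {"offset": [0, 0, 0], "turn": [0, 0, 0], "jaw": -1},
    {"offset": [0, 0, 0], "turn": [0, 0, 0], "jaw": -1},
    {"offset": [0, 0, 0], "turn": [0, 0, 0], "jaw": -1},
    {"offset": [0, 0, 0], "turn": [0, 0, 0], "jaw": -1},
    {"offset": [0, 0, 0], "turn": [0, 0, 0], "jaw": -1},
    {"offset": [0, 0, 0], "turn": [0, 0, 0], "jaw": -1},
    {"offset": [0, 0, 0], "turn": [0, 0, 0], "jaw": -1},
    {"offset": [0, 0, 0], "turn": [0, 0, 0], "jaw": -1},
  ],
)

```text
time: 8.73
position: [0.5695, 0.1226, 0.3158]
orientation: [0.0, 0.989, 0.145, 0.0]
wrist_force: [0.1, -0.6, 0.5]
gripper_width: 0.0001
grasp_force: 0.0
```

```bash
python3 - <<'E'
from lid import *
for n in("side","top"):
    f=arm.grab_frame(n);a,c,k,t,x,p=lid(f);print(n,a,c,k,t)
    # strip points: highest z by side of the pull
    col=f["color"].astype(int)
    for y0,y1 in((-.12,-.06),(-.06,-.02),(.02,.06),(.06,.12)):
        m=(f["z_map"]>0)&(x[...,1]>y0)&(x[...,1]<y1)&(x[...,0]>-.125)&(x[...,0]<-.06)&(p[...,2]>.15)&(p[...,2]<.26)
        q=np.c_[x[m],p[m][:,2]]
        if len(q):
            o=q[np.argsort(-q[:,2])][:12];print(" ",y0,len(q),o.mean(0).round(4),o[0].round(4))
    if n=="side":cv2.imwrite("pics/s3.png",cv2.resize(f["color"][90:340,180:400,::-1],None,fx=2.4,fy=2.4))
s=arm.get_state();print(s["time"],s["position"],s["wrist_force"],s["gripper_width"])
E
```

```text
side 0.8715318495512122 0.012006570845954719 4074 4541
  -0.12 981 [-0.0898 -0.0832  0.2329] [-0.0908 -0.0669  0.2337]
  -0.06 579 [-0.0896 -0.0397  0.2321] [-0.09   -0.0418  0.2326]
  0.02 506 [-0.0901  0.0369  0.2323] [-0.0909  0.0436  0.233 ]
  0.06 689 [-0.0893  0.0911  0.2322] [-0.0887  0.0959  0.2333]
top 0.8712360760969602 0.011920817179238933 483 598
  0.06 284 [-0.0923  0.0998  0.2335] [-0.09    0.0924  0.2348]
8.8333 [0.56945451 0.12257358 0.31581134] [-0.04413301  0.39233291  0.62473472] -0.0002657536231750604
```

View pics/s3.png

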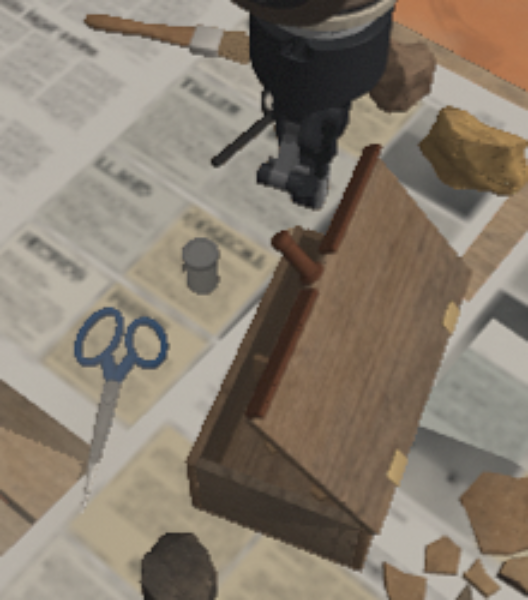

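The lid stands at 0.871 rad untouched (lid from (270, 400) to (375, 160), pull at (295, 255)). The edging's top corner is at z of about 0.2325, 90 mm in front of the hinge. I'll move above it, 65 mm right of the pull.

carry_out(
  commands=[
    {"offset": [0.015, 0.065, 0], "turn": [0, 0, 0], "jaw": -1},
    {"offset": [0.015, 0.065, 0], "turn": [0, 0, 0], "jaw": -1},
    {"offset": [0, 0, 0.05], "turn": [0, 0, 0], "jaw": -1},
    {"offset": [0, 0, 0.04], "turn": [0, 0, 0], "jaw": -1},
    {"offset": [0, 0, 0.03], "turn": [0, 0, 0], "jaw": -1},
    {"offset": [0, 0, 0.01], "turn": [0, 0, 0], "jaw": -1},
    {"offset": [0, 0, 0], "turn": [0, 0, 0], "jaw": -1},
    {"offset": [0, 0, 0], "turn": [0, 0, 0], "jaw": -1},
    {"offset": [0, 0, 0], "turn": [0, 0, 0], "jaw": -1},
  ],
)

```text
time: 9.58
position: [0.6028, 0.0647, 0.252]
orientation: [0.0, 0.989, 0.145, 0.001]
wrist_force: [-0.7, -0.1, 0.1]
gripper_width: -0.0002
grasp_force: 0.0
```

carry_out(
  commands=[
    {"offset": [0, 0, 0.002], "turn": [0, 0, 0], "jaw": -1},
    {"offset": [0, 0, 0.002], "turn": [0, 0, 0], "jaw": -1},
    {"offset": [0, 0, 0.002], "turn": [0, 0, 0], "jaw": -1},
    {"offset": [0, 0, 0.002], "turn": [0, 0, 0], "jaw": -1},
    {"offset": [0, 0, 0.002], "turn": [0, 0, 0], "jaw": -1},
    {"offset": [0, 0, 0.001], "turn": [0, 0, 0], "jaw": -1},
    {"offset": [0, 0, 0], "turn": [0, 0, 0], "jaw": -1},
    {"offset": [0, 0, 0], "turn": [0, 0, 0], "jaw": -1},
  ],
)

```text
time: 10.25
position: [0.6024, 0.0646, 0.2453]
orientation: [0.0, 0.989, 0.145, -0.0]
wrist_force: [0.3, -0.3, -0.1]
gripper_width: -0.0002
grasp_force: 0.0
```

carry_out(
  commands=[
    {"offset": [0, 0, 0.0005], "turn": [0, 0, 0], "jaw": -1},
    {"offset": [0, 0, 0.0005], "turn": [0, 0, 0], "jaw": -1},
    {"offset": [0, 0, 0], "turn": [0, 0, 0], "jaw": -1},
    {"offset": [0, 0, 0], "turn": [0, 0, 0], "jaw": -1},
  ],
)

```text
time: 10.58
position: [0.6024, 0.0646, 0.2448]
orientation: [0.0, 0.989, 0.145, -0.0]
wrist_force: [0.4, -0.1, 0.1]
gripper_width: -0.0002
grasp_force: 0.0
```

carry_out(
  commands=[
    {"offset": [0, 0, 0.0005], "turn": [0, 0, 0], "jaw": -1},
    {"offset": [0, 0, 0.0005], "turn": [0, 0, 0], "jaw": -1},
    {"offset": [0, 0, 0], "turn": [0, 0, 0], "jaw": -1},
    {"offset": [0, 0, 0], "turn": [0, 0, 0], "jaw": -1},
  ],
)

```text
time: 10.92
position: [0.6024, 0.0646, 0.2443]
orientation: [0.0, 0.989, 0.145, -0.0]
wrist_force: [0.9, 0.8, -0.6]
gripper_width: -0.0002
grasp_force: 0.0
```

carry_out(
  commands=[
    {"offset": [0, 0, 0.0005], "turn": [0, 0, 0], "jaw": -1},
    {"offset": [0, 0, 0], "turn": [0, 0, 0], "jaw": -1},
    {"offset": [0, 0, 0], "turn": [0, 0, 0], "jaw": -1},
  ],
)

```text
time: 11.17
position: [0.6024, 0.0646, 0.2441]
orientation: [0.0, 0.989, 0.145, 0.0]
wrist_force: [1.0, 0.7, -0.3]
gripper_width: 0.0001
grasp_force: 0.1
```

carry_out(
  commands=[
    {"offset": [0, 0, 0.0005], "turn": [0, 0, 0], "jaw": -1},
    {"offset": [0, 0, 0], "turn": [0, 0, 0], "jaw": -1},
    {"offset": [0, 0, 0], "turn": [0, 0, 0], "jaw": -1},
  ],
)

```text
time: 11.42
position: [0.6024, 0.0646, 0.2439]
orientation: [0.0, 0.989, 0.145, 0.0]
wrist_force: [0.0, -0.3, 1.5]
gripper_width: 0.0001
grasp_force: 0.7
```

carry_out(
  commands=[
    {"offset": [0, 0, 0.0004], "turn": [0, 0, 0], "jaw": -1},
    {"offset": [0, 0, 0], "turn": [0, 0, 0], "jaw": -1},
    {"offset": [0, 0, 0], "turn": [0, 0, 0], "jaw": -1},
  ],
)

```text
time: 11.67
position: [0.6025, 0.0646, 0.2438]
orientation: [0.0, 0.989, 0.145, 0.0]
wrist_force: [-0.9, 0.1, 2.9]
gripper_width: -0.0
grasp_force: 1.5
```

carry_out(
  commands=[
    {"offset": [0, 0, 0.0002], "turn": [0, 0, 0], "jaw": -1},
    {"offset": [0, 0, 0], "turn": [0, 0, 0], "jaw": -1},
    {"offset": [0, 0, 0], "turn": [0, 0, 0], "jaw": -1},
  ],
)

```text
time: 11.92
position: [0.6025, 0.0646, 0.2437]
orientation: [0.0, 0.989, 0.145, 0.0]
wrist_force: [-0.5, -0.5, 3.8]
gripper_width: -0.0002
grasp_force: 2.1
```

carry_out(
  commands=[
    {"offset": [0, 0, 0.0005], "turn": [0, 0, 0], "jaw": -1},
    {"offset": [0, 0, 0], "turn": [0, 0, 0], "jaw": -1},
    {"offset": [0, 0, 0], "turn": [0, 0, 0], "jaw": -1},
    {"offset": [0, 0, 0], "turn": [0, 0, 0], "jaw": -1},
  ],
)

```text
time: 12.25
position: [0.6025, 0.0646, 0.2436]
orientation: [0.0, 0.989, 0.145, 0.0]
wrist_force: [-0.8, -0.6, 6.3]
gripper_width: -0.0
grasp_force: 2.9
```

Contact is steady at about 6.3 N, so I'll hold for 2 s.

carry_out(
  commands=[
    {"offset": [0, 0, 0], "turn": [0, 0, 0], "jaw": -1},
    {"offset": [0, 0, 0], "turn": [0, 0, 0], "jaw": -1},
    {"offset": [0, 0, 0], "turn": [0, 0, 0], "jaw": -1},
    {"offset": [0, 0, 0], "turn": [0, 0, 0], "jaw": -1},
    {"offset": [0, 0, 0], "turn": [0, 0, 0], "jaw": -1},
    {"offset": [0, 0, 0], "turn": [0, 0, 0], "jaw": -1},
    {"offset": [0, 0, 0], "turn": [0, 0, 0], "jaw": -1},
    {"offset": [0, 0, 0], "turn": [0, 0, 0], "jaw": -1},
    {"offset": [0, 0, 0], "turn": [0, 0, 0], "jaw": -1},
    {"offset": [0, 0, 0], "turn": [0, 0, 0], "jaw": -1},
    {"offset": [0, 0, 0], "turn": [0, 0, 0], "jaw": -1},
    {"offset": [0, 0, 0], "turn": [0, 0, 0], "jaw": -1},
  ],
)

```text
time: 13.25
position: [0.6025, 0.0646, 0.2436]
orientation: [0.0, 0.989, 0.145, 0.0]
wrist_force: [-0.6, -0.5, 6.0]
gripper_width: -0.0002
grasp_force: 2.9
```

carry_out(
  commands=[
    {"offset": [0, 0, 0], "turn": [0, 0, 0], "jaw": -1},
    {"offset": [0, 0, 0], "turn": [0, 0, 0], "jaw": -1},
    {"offset": [0, 0, 0], "turn": [0, 0, 0], "jaw": -1},
    {"offset": [0, 0, 0], "turn": [0, 0, 0], "jaw": -1},
    {"offset": [0, 0, 0], "turn": [0, 0, 0], "jaw": -1},
    {"offset": [0, 0, 0], "turn": [0, 0, 0], "jaw": -1},
    {"offset": [0, 0, 0], "turn": [0, 0, 0], "jaw": -1},
    {"offset": [0, 0, 0], "turn": [0, 0, 0], "jaw": -1},
    {"offset": [0, 0, 0], "turn": [0, 0, 0], "jaw": -1},
    {"offset": [0, 0, 0], "turn": [0, 0, 0], "jaw": -1},
  ],
)

```text
time: 14.08
position: [0.6025, 0.0646, 0.2436]
orientation: [0.0, 0.989, 0.145, 0.0]
wrist_force: [-0.4, -0.0, 6.6]
gripper_width: 0.0001
grasp_force: 2.9
```

Now I'll take the hand straight up and off, then check.

carry_out(
  commands=[
    {"offset": [0, 0, -0.005], "turn": [0, 0, 0], "jaw": -1},
    {"offset": [0, 0, -0.03], "turn": [0, 0, 0], "jaw": -1},
    {"offset": [0, 0, -0.06], "turn": [0, 0, 0], "jaw": -1},
    {"offset": [0, 0, -0.06], "turn": [0, 0, 0], "jaw": -1},
    {"offset": [0, 0, 0], "turn": [0, 0, 0], "jaw": -1},
    {"offset": [0, 0, 0], "turn": [0, 0, 0], "jaw": -1},
    {"offset": [0, 0, 0], "turn": [0, 0, 0], "jaw": -1},
    {"offset": [0, 0, 0], "turn": [0, 0, 0], "jaw": -1},
  ],
)

```text
time: 14.75
position: [0.602, 0.0646, 0.3195]
orientation: [-0.0, 0.989, 0.145, -0.001]
wrist_force: [-0.4, -0.7, -0.0]
gripper_width: -0.0003
grasp_force: 0.0
```

```bash
python3 - <<'E'
from lid import *
a=lid(arm.grab_frame("side"))[:2];print(a,arm.get_state()["wrist_force"])
if .75<a[0]<1: print(arm.job_done())
E
```

```text
(np.float64(0.8719792738248542), np.float64(0.011924204980967745)) [-0.02992199 -0.10158141  0.00446856]
the job is handed in; nothing more can be done
None
```

The job is handed in (no verdict came back): the lid stood untouched at 0.87 rad (50°) for 2 s, didn't move under a steady 6 N or so on the right-hand edging for about 2 s, and still stands at 50° with the hand off.

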